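# Put the loaves away in the bread case and close it up

## Robot

A 6-joint arm with a two-finger parallel gripper is mounted at the origin on the work surface. World frame = base frame: x ahead of the robot, y to its left, z up, the work surface at z = 0. Lengths are in m, angles in degrees, forces in N, time in s.
With the tool pointing down it reaches from about 0.25 to 0.725 m from the base axis. Payload 9.7 kg.
Tool frame: the origin (TCP) lies on the centre line of the jaws, within the pads' length; the fingertips stand 14 mm ahead of it and the grasp point (between the pads) lies 5 mm behind it; z points along the fingers, y is the line along which they close (so a half turn about z gives the same grasp; the last joint's range is limited). The gripper opens to 85 mm and grips with 20 to 120 N. Pads are 22 mm wide; open, the fingers measure 114 mm over their backs; the gripper's body (76 mm by 85 mm) begins 54 mm behind the grasp point. The pads swing forward as they close: fully open they stand 13 mm farther back than shut.
Start: joints at [-64.687, 4.979, 10.078, 95.1, 0, 90], TCP at [0.235, -0.497, 0.245] pointing down, gripper open.
Joint ranges: [-179.16, 179.16], [-48.56, 103.87], [-65.8, 70.77], [-126.05, 130.52], [-82.76, 87.17], [-180, 180]. Speed limits (degrees/s): [127.2, 127.2, 147.25, 180, 180, 180].

## Interface

Orientations are given as [roll, pitch, yaw] about the fixed x, y, z axes, in that order (R = Rz(yaw) Ry(pitch) Rx(roll)).
In Python, from workcell import bot, camera, get_calibration, ticket gives the robot as it stands. The module is installed in compiled form; this text tells all that it offers.
- The arm moves only by the tool send_rows, never from a script. Its arguments are lists of equal length, an entry for each row: "linear": the shift along the tool's x, y, z in m, a list of three; "twist": the turn, a rotation vector about the tool's x, y, z in units of 10 degrees (1.0 is 10 degrees), a list of three; "gripper": the opening in per cent of the stroke, from 0 (shut) to 100 (fully open). In form: {"linear": [[x, y, z], ...], "twist": [[wx, wy, wz], ...], "gripper": [gripper, ...]}. A call has 1 to 8 rows; each row shifts and turns the commanded pose from where the row before left it, along the tool's axes as they then stand; what a row does not reach is not made up. A row lasts 1/8 s, in which the tool goes at most 62.5 mm and 10.7 degrees, less where a joint would pass 70% of its speed; a pose out of reach is approached as far as the arm can. A call with a gripper value outside its range is refused whole. The fingers move at their own pace and stop on an object; "grip_force" is the grip in N (left out, the last holds). Time passes only in rows, so rows that do not move let the fingers close. It gives the time, the measured TCP pose, the force, the opening and the grip force at its end, in the units of the state.
- bot.get_obs(): the state, without advancing time (a new reading comes with each control period).
- camera(name): name is "scene" or "top" or "wrist"; returns the picture (400x640x3 uint8, red, green, blue); there is no depth.
- get_calibration(name): a dict with "fx", "fy", "cx", "cy" (pixels), "origin" and "orientation" of the camera in the world; the wrist camera has in their place "hand_eye" (4x4, takes a point from camera to tool coordinates, whose origin is the TCP and whose axes are the flange's). Camera axes: x right, y down, z forward; pixel columns grow to the right and rows downward; lengths in m; the calibration is good to about 2 mm. A picture is of the moment at which its call begins: read the wrist's pose just before it. get_calibration takes no time and is no camera call.
- ticket.job_done(): hands the job in; it is judged then, once.
The state is a dict: "time": time; "q": joint angles; "qd": joint speeds; "joint_efforts": joint torques, N m; "ee_pos": TCP position; "tcp_rot": TCP orientation; "wrist_force": force on the tool from outside, world axes, zero at the start; "torque": the same for the moment, N m; "opening": finger opening in m; "grasp_force": force on a finger pad.
Only numpy, scipy, OpenCV 4.12 (cv2) and the standard library are available. Lean on these libraries where they do the work, as an engineer would, in place of code of your own. Each camera call takes 0.05 s, during which the arm holds its last target. There are 200 camera calls.

## Task

Closing time at the bakery counter: slide the bread case's clear door fully open, lay every mini tin loaf flat in a single layer on the floor of its bay, then slide the door fully shut and only after that swing the catch fully down over it. Leave the round bun on the board and the jam jar, mug and tongs where they are.

Things in the scene. Friction and masses are not known exactly. Their poses are not given: they have to be found in the camera images.
- case: Low light-wood bread case, fixed, 224 mm (its x) by 564 mm (its y, -143 to 421); yaw within 0.12 rad of the world's. Origin on the counter under the centre of its loading bay; z up. The other half (y 143 to 421 mm) is a solid block 58 mm high. Aluminium rails on both long sides (x -114 to -100 and 100 to 114 mm) reach z = 75 mm.
- bay_floor (a point): Centre of the loading bay's paper-lined floor, 8 mm above the counter; axes as the case's. The open-topped bay spans x -102 to 102 mm and y -135 to 143 mm about it, with wooden walls up to 58 mm above the counter.
- door (a joint): Position (m) of the clear sliding door (208 x 284 x 5 mm, dark end strips) on top of the bay: 0 = fully shut, 0.27 = fully open (it then lies over the solid half, the whole bay free). It opens along the case's +y and stays where it is left; about 2 N of friction. Underside 60 mm, top 66 mm above the counter: 52 mm of height is free below it.
- door_handle (a point): Centre of the door's dark wooden bar handle, an upright bar 80 mm along the case's x, 14 mm thick along its y, standing 30 mm above the door's top (height 66 to 96 mm; this point at about 80 mm). It lies 30 mm from the door's centre towards -y (towards the catch).
- catch (a joint): Angle (rad) of the steel catch at the bay's -y end: 0 = fully down (flat over the door's end), about 1.57 = upright, 1.95 = its end stop, leaning outward from the bay. Its axis lies along the case's x; it stays where it is left; about 1.2 N at its tip moves it. To go down it swings over towards +y and down.
- catch_tip (a point): Top of the red pad near the free end of the catch: a 72 mm long, 18 mm wide, 6 mm thick steel arm with a red pad 28 x 22 mm; this point lies 66 mm from the hinge axis along the arm. With the catch down it is 78 mm above the counter.
- catch_hinge (a point): Hinge axis of the catch, at x = 0, y = -152 mm, z = 68 mm of the case, just outside the bay's -y end wall.
- board: Fixed plank board, 260 x 340 x 15 mm, on the counter to the right of the case; the loaves and the bun start on it. Origin under its centre.
- loaf1_center (a point): Mini tin loaf, golden brown with a darker top and slanting scores: a block 86 mm long (x), 46 mm wide (y), 46 mm high (z), about 90 g. This point is its centre, half-way up. May be absent (3 to 5 loaves each time).
- loaf2_center (a point): Mini tin loaf, golden brown with a darker top and slanting scores: a block 86 mm long (x), 46 mm wide (y), 46 mm high (z), about 90 g. This point is its centre, half-way up. May be absent (3 to 5 loaves each time).
- loaf3_center (a point): Mini tin loaf, golden brown with a darker top and slanting scores: a block 86 mm long (x), 46 mm wide (y), 46 mm high (z), about 90 g. This point is its centre, half-way up. May be absent (3 to 5 loaves each time).
- loaf4_center (a point): Mini tin loaf, golden brown with a darker top and slanting scores: a block 86 mm long (x), 46 mm wide (y), 46 mm high (z), about 90 g. This point is its centre, half-way up. May be absent (3 to 5 loaves each time).
- loaf5_center (a point): Mini tin loaf, golden brown with a darker top and slanting scores: a block 86 mm long (x), 46 mm wide (y), 46 mm high (z), about 90 g. This point is its centre, half-way up. May be absent (3 to 5 loaves each time).
- bun_center (a point): Round dark seeded bun, 72 mm across, 47 mm high, on the board among the loaves; it stays there. This point is on its axis, 23 mm above its underside.
- jam: Jam jar, 60 mm across, 80 mm high, red cap, on the counter near the robot; leave alone. Origin under its centre.
- tongs: Steel serving tongs, about 220 mm long and 14 mm high, lying on the counter beyond the board; leave alone. Origin under their middle.
- mug: Blue mug, 80 mm across, 90 mm high, beyond the board; leave alone. Origin under its centre.
Things that resemble listed ones, but are neither listed nor needed, are in the scene too. What is shaped like the part that bears loaf1_center but pink or purple is not meant.

How it is judged (in metres and radians):
On the way, in this order (a step that is already met when the one before it is completed fails the run):
1. the door is slid open (at least 240 mm) (value of joint door above 0.24 m), for 0.2 s.
2. every loaf lies flat on the floor of the bay (x of loaf1_center in the frame of case between -0.102 and 0.102 m and y of loaf1_center in the frame of case between -0.135 and 0.135 m and z of each of loaf1_center, loaf2_center, loaf3_center, loaf4_center, loaf5_center in the frame of case below 0.048 m and angle between loaf1_center's own x axis and vertical between 1.3 and 1.84 rad and x of loaf2_center in the frame of case between -0.102 and 0.102 m and y of loaf2_center in the frame of case between -0.135 and 0.135 m and angle between loaf2_center's own x axis and vertical between 1.3 and 1.84 rad and x of loaf3_center in the frame of case between -0.102 and 0.102 m and y of loaf3_center in the frame of case between -0.135 and 0.135 m and angle between loaf3_center's own x axis and vertical between 1.3 and 1.84 rad and x of loaf4_center in the frame of case between -0.102 and 0.102 m and y of loaf4_center in the frame of case between -0.135 and 0.135 m and angle between loaf4_center's own x axis and vertical between 1.3 and 1.84 rad and x of loaf5_center in the frame of case between -0.102 and 0.102 m and y of loaf5_center in the frame of case between -0.135 and 0.135 m and angle between loaf5_center's own x axis and vertical between 1.3 and 1.84 rad), for 0.3 s.
3. the door is slid fully shut (within 8 mm), the catch not yet down (value of joint door below 0.008 m), for 0.3 s.
4. the catch is swung fully down (within 0.12 rad) (value of joint catch below 0.12 rad), for 0.2 s.
At the end, for the whole second after the job is handed in: Every loaf present lies at rest on the bay floor, in a single layer with its long axis within 15 degrees of level, inside the bay's walls; the door is shut within 8 mm; the catch is down within 0.12 rad (all of step 2 and value of joint door below 0.008 m and value of joint catch below 0.12 rad and linear speed of each of loaf1, loaf2, loaf3, loaf4, loaf5 below 0.03 m/s); the robot touches nothing.
It fails at once if the round bun is carried or pushed away (over 60 mm) (distance of bun_center from where it was at the start of the episode above 0.06 m).
It fails at once if the jam jar, the mug or the tongs are disturbed (over 40 mm) (distance of any of jam, tongs, mug from where it was at the start of the episode above 0.04 m).
Of loaf1, loaf2, loaf3, loaf4, loaf5 only 3 to 5 are there at a start; the rules pass over those that are not, and their reading is None.
At some moment in a run one of loaf1, loaf2, loaf3, loaf4, loaf5 may be knocked a few centimetres aside while the robot is not near it.
Once in a run the grip may slacken for a moment while it holds something.
It also fails if it takes over 210 s, if anything falls off the work surface, if the arm or the gripper's body presses on something with over 40 N, if the wrist force passes 120 N, or if a joint passes its speed limit or range.

## Working session

There is one attempt and no reset: what is moved stays moved. The work goes in short steps, Python scripts to look and compute and a tool call to move; the robot and the scene stay as the last step left them, time stands still between calls to the robot, and variables do not carry over. Pictures are saved under pics/ and viewed, at most 16 in all, crops included, and the job is handed in when it is done.

Besides the shell and the picture viewer there is one more tool, called after ">>>" as name(argument=value, ...), one argument or row to a line, values as JSON. send_rows: Moves the arm, as the interface text tells. Its arguments: {"type":"object","properties":{"linear":{"type":"array"},"twist":{"type":"array"},"gripper":{"type":"array"},"grip_force":{"type":"number"}},"required":["linear","twist","gripper"]}

```bash
mkdir -p pics; python3 - <<'E'
from workcell import bot,camera,get_calibration
import cv2,numpy as np
np.set_printoptions(precision=4,suppress=True)
for n in("scene","top"):
    im=camera(n);cv2.imwrite(f"pics/{n}0.png",im[:,:,::-1]);print(n,get_calibration(n))
print(get_calibration("wrist"));print(bot.get_obs())
E
```

```text
scene {'fx': 400.3321956105694, 'fy': 400.3321956105694, 'cx': 314.71130343352826, 'cy': 204.49705457259387, 'origin': array([1.081 , 0.1696, 0.763 ]), 'orientation': array([-134.0129,    1.0337,  122.2801])}
top {'fx': 396.4641429698953, 'fy': 396.4641429698953, 'cx': 319.15374032389184, 'cy': 201.78442792375938, 'origin': array([ 0.3832, -0.1737,  0.9768]), 'orientation': array([-172.1706,   -1.9934,  -90.2174])}
{'fx': 316.5241100119217, 'fy': 316.5241100119217, 'cx': 323.7991409743503, 'cy': 204.34188230014698, 'hand_eye': array([[-0.0006, -0.9645, -0.264 ,  0.0677],
       [ 1.    , -0.0009,  0.0008, -0.0002],
       [-0.001 , -0.264 ,  0.9645, -0.1283],
       [ 0.    ,  0.    ,  0.    ,  1.    ]])}
{'time': 0.1, 'q': array([-64.6858,   5.0055,  10.0396,  95.099 ,  -0.0008,  89.9998]), 'qd': array([-0.124 , -0.0855,  0.105 , -0.0184, -0.1082,  0.0885]), 'joint_efforts': array([ -0.0002, -52.1559,  46.5653,   0.0159,  -0.    ,  -0.    ]), 'ee_pos': array([ 0.2351, -0.497 ,  0.2447]), 'tcp_rot': array([-179.9351,    0.0008,   25.3144]), 'wrist_force': array([-0.5415,  0.73  , -0.113 ]), 'torque': array([-0.0595, -0.0312, -0.0114]), 'grasp_force': 0.0, 'opening': 0.08551151379842593}
```

View pics/top0.png

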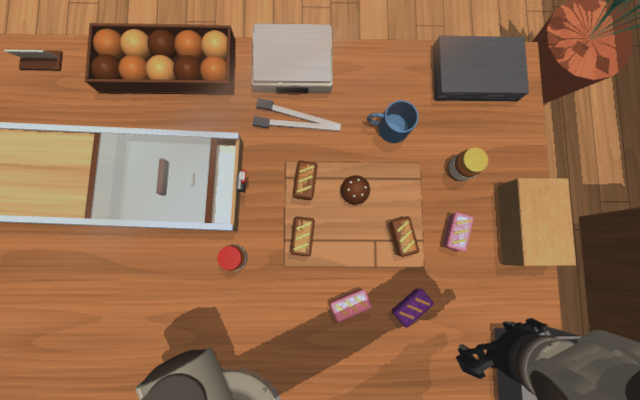

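View pics/scene0.png

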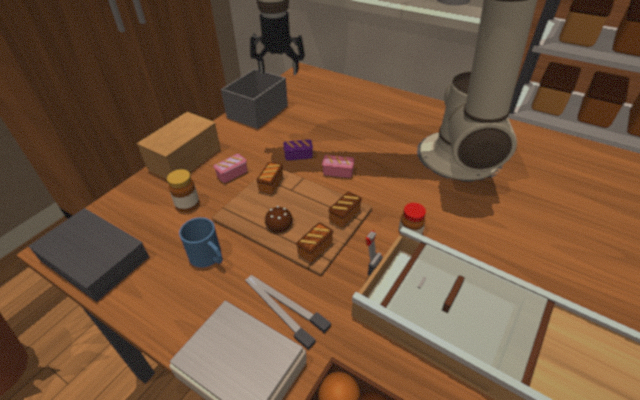

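```bash
cat > h.py <<'E'
import cv2,numpy as np
from scipy.spatial.transform import Rotation as R
from workcell import bot,camera,get_calibration
np.set_printoptions(precision=4,suppress=True)
def ray(n,uv,z,obs=None):
    c=get_calibration(n); uv=np.atleast_2d(uv).astype(float)
    d=np.c_[(uv[:,0]-c["cx"])/c["fx"],(uv[:,1]-c["cy"])/c["fy"],np.ones(len(uv))]
    if n=="wrist":
        T=np.eye(4);T[:3,:3]=R.from_euler("xyz",obs["tcp_rot"],degrees=True).as_matrix();T[:3,3]=obs["ee_pos"]
        T=T@c["hand_eye"];Rm,o=T[:3,:3],T[:3,3]
    else: Rm,o=R.from_euler("xyz",c["orientation"],degrees=True).as_matrix(),c["origin"]
    d=d@Rm.T
    return o+d*((z-o[2])/d[:,2])[:,None]
E
python3 - <<'E'
from h import *
im=cv2.imread("pics/top0.png")
cv2.imwrite("pics/crop1.png",cv2.resize(im[150:290,270:440],None,fx=4.7,fy=4.2,interpolation=cv2.INTER_CUBIC) if 0 else cv2.resize(im[150:290,270:440],None,fx=4,fy=4,interpolation=cv2.INTER_CUBIC))
cv2.imwrite("pics/crop2.png",cv2.resize(im[115:240,0:260],None,fx=3,fy=3,interpolation=cv2.INTER_CUBIC))
E
```

```text
(no output)
```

View pics/crop1.png

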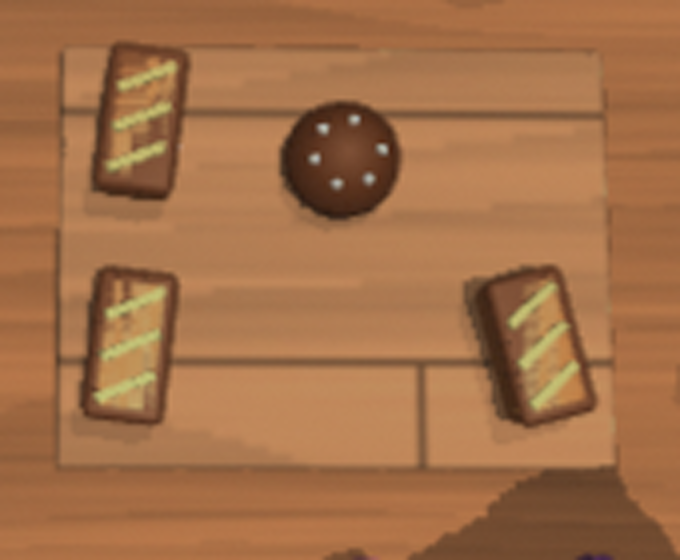

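View pics/crop2.png

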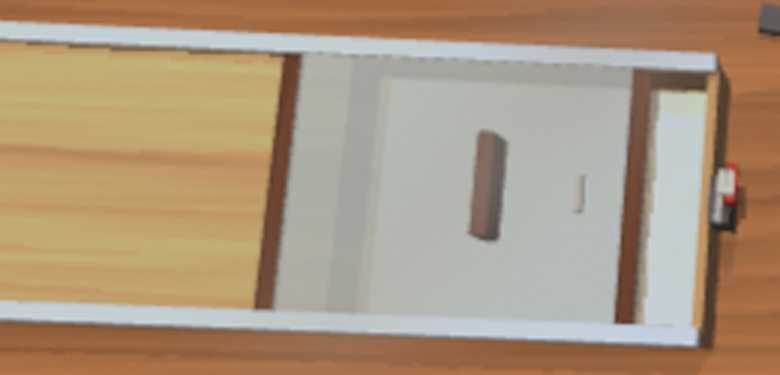

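```bash
python3 - <<'E'
from h import *
def c1(p): return np.array(p)/4.+[270,150]-.375
def c2(p): return np.array(p)/3.+[0,115]-.33
for n,t,c in [("A",(142,117),[(113,44),(189,50),(170,198),(95,190)]),("B",(130,345),[(103,268),(178,275),(160,423),(83,415)]),("C",(543,346),[(488,288),(558,268),(595,408),(525,425)])]:
    P=ray("top",c1(c),.061);e=(P[0]-P[3]+P[1]-P[2])/2
    print(n,"score",ray("top",c1(t),.061)[0],"quad",P.mean(0),"len",np.linalg.norm(e),np.linalg.norm(P[0]-P[1]),"yaw long",np.degrees(np.arctan2(e[1],e[0])))
print("bun",ray("top",c1((340,158)),.05))
U=ray("top",c2([(0,21),(716,53),(0,320),(698,346)]),.075);print(U)
for a,b in((0,1),(2,3)):
    e=U[a]-U[b];print("case yaw",np.degrees(np.arctan2(-e[0],e[1])))
w=np.linalg.norm(U[1]-U[3]);e=U[1]-U[3];print(w,"yaw",np.degrees(np.arctan2(e[1],e[0])))
yaw=np.arctan2(-(U[0]-U[1]+U[2]-U[3])[0],(U[0]-U[1]+U[2]-U[3])[1])
Rz=R.from_euler("z",yaw).as_matrix()
o=(U[1]+U[3])/2-Rz@[0,-.143,0];o[2]=0
print("case origin",o,np.degrees(yaw))
f=lambda p,z:(ray("top",c2(p),z)-o)@Rz
print("handle in case",f([(490,132),(484,238),(505,140),(497,240)],.096),"strips",f([(632,68),(650,70),(617,323),(635,325),(283,55),(300,55),(255,308),(273,308)],.066))
print("red",f([(729,168),(738,200),(718,172)],.12))
print("jam",ray("top",[(231,258)],.08))
E
```

```text
A score [ 0.5634 -0.1733  0.061 ] quad [ 0.5616 -0.1732  0.061 ] len 0.0884698890111529 0.045024489420231954 yaw long -6.988977274834276
B score [ 0.4299 -0.1666  0.061 ] quad [ 0.43   -0.1672  0.061 ] len 0.08536194876413218 0.04362267200651269 yaw long -7.242610051419489
C score [ 0.4288 -0.4062  0.061 ] quad [ 0.4283 -0.4053  0.061 ] len 0.08247894094875276 0.043186519043136445 yaw long 13.296897943998585
bun [[ 0.5411 -0.291   0.05  ]]
[[ 0.6922  0.5278  0.075 ]
 [ 0.6708 -0.0172  0.075 ]
 [ 0.4627  0.5041  0.075 ]
 [ 0.4427 -0.0092  0.075 ]]
case yaw -2.241022750278806
case yaw -2.2316527021981414
0.22829523682966965 yaw -2.0161269848957937
case origin [0.5623 0.1297 0.    ] -2.2364779621029105
handle in case [[ 0.0387  0.0176  0.096 ]
 [-0.0416  0.0149  0.096 ]
 [ 0.0331  0.006   0.096 ]
 [-0.0427  0.0053  0.096 ]] strips [[ 0.1018 -0.0763  0.066 ]
 [ 0.1008 -0.0904  0.066 ]
 [-0.0985 -0.0795  0.066 ]
 [-0.0995 -0.0932  0.066 ]
 [ 0.0999  0.1927  0.066 ]
 [ 0.1005  0.1797  0.066 ]
 [-0.0975  0.1914  0.066 ]
 [-0.097   0.1781  0.066 ]]
red [[ 0.0138 -0.1658  0.12  ]
 [-0.0096 -0.1738  0.12  ]
 [ 0.0105 -0.158   0.12  ]]
jam [[ 0.3801 -0.0088  0.08  ]]
```

>>> send_rows(
  linear=[
    [0, 0, 0],
    [0, 0, 0],
    [0, 0, 0],
    [0.0216, -0.047, 0],
    [0.0216, -0.047, 0],
    [0.0216, -0.047, 0],
    [0.0216, -0.047, 0],
    [0.0216, -0.047, 0],
  ],
  twist=[
    [0, 0, 0.92],
    [0, 0, 0.92],
    [0, 0, 0.92],
    [0, 0, 0],
    [0, 0, 0],
    [0, 0, 0],
    [0, 0, 0],
    [0, 0, 0],
  ],
  gripper=[100, 100, 100, 80, 80, 80, 80, 80],
  grip_force=30,
)

```text
time: 1.1
ee_pos: [0.3528, -0.2651, 0.245]
tcp_rot: [-180.0, 0.0, -2.3]
wrist_force: [0.4, -0.0, 0.0]
opening: 0.0679
grasp_force: 0.0
```

>>> send_rows(
  linear=[
    [0.0216, -0.047, 0],
    [0.0216, -0.047, 0],
    [0.0216, -0.047, 0],
    [0.0216, -0.047, 0],
    [0.0216, -0.047, 0],
    [0.0216, -0.047, 0],
    [0.0216, -0.047, 0],
    [0.0216, -0.047, 0],
  ],
  twist=[
    [0, 0, 0],
    [0, 0, 0],
    [0, 0, 0],
    [0, 0, 0],
    [0, 0, 0],
    [0, 0, 0],
    [0, 0, 0],
    [0, 0, 0],
  ],
  gripper=[70, 70, 70, 70, 70, 70, 70, 70],
)

```text
time: 2.1
ee_pos: [0.5382, 0.0414, 0.2468]
tcp_rot: [-177.3, 0.1, 3.1]
wrist_force: [-0.2, -0.4, 0.3]
opening: 0.0596
grasp_force: 0.0
```

>>> send_rows(
  linear=[
    [0, 0, 0],
    [0, 0, 0],
    [0, 0, 0],
  ],
  twist=[
    [0, 0, 0],
    [0, 0, 0],
    [0, 0, 0],
  ],
  gripper=[70, 70, 70],
)

```text
time: 2.48
ee_pos: [0.5372, 0.0397, 0.2474]
tcp_rot: [-177.3, 0.0, 2.9]
wrist_force: [0.2, -0.6, -0.2]
opening: 0.0597
grasp_force: 0.0
```

```bash
cat >> h.py <<'E'
O=np.array([.5623,.1297,0]);CY=-2.24
def cw(x,y): return (O+R.from_euler("z",CY,degrees=True).apply([x,y,0]))[:2]
def plan(x,y,z,yaw,frm=None):
    """twist to do first (tool axes, 10 deg), then linear along the turned tool axes"""
    o=bot.get_obs(); A=R.from_euler("xyz",o["tcp_rot"],degrees=True); B=R.from_euler("xyz",[180,0,yaw],degrees=True)
    p=o["ee_pos"] if frm is None else np.array(frm)
    print("at",o["ee_pos"],o["tcp_rot"],"-> twist",(A.inv()*B).as_rotvec(degrees=True)/10,"linear",B.inv().apply(np.array([x,y,z])-p))
E
python3 -c "
from h import *
p=cw(-.001,.019);print(p);plan(*p,.087,CY)"
```

```text
[0.562  0.1487]
at [0.5372 0.0397 0.2474] [-177.3088    0.0344    2.9245] -> twist [-0.2688  0.0156  0.5163] linear [ 0.0205 -0.1099  0.1604]
```

>>> send_rows(
  linear=[
    [0, 0, 0],
    [0.005, -0.0275, 0],
    [0.005, -0.0275, 0],
    [0.005, -0.0275, 0],
    [0.0055, -0.0275, 0],
    [0, 0, 0.04],
    [0, 0, 0.04],
    [0, 0, 0.02],
  ],
  twist=[
    [-0.269, 0.016, 0.516],
    [0, 0, 0],
    [0, 0, 0],
    [0, 0, 0],
    [0, 0, 0],
    [0, 0, 0],
    [0, 0, 0],
    [0, 0, 0],
  ],
  gripper=[70, 70, 70, 70, 70, 70, 70, 70],
)

```text
time: 3.48
ee_pos: [0.5562, 0.0712, 0.1492]
tcp_rot: [-176.3, 0.2, 5.5]
wrist_force: [0.5, 0.2, 1.7]
opening: 0.0597
grasp_force: 0.0
```

```bash
python3 -c "
from h import *
p=cw(-.001,.019);plan(*p,.087,CY)
cv2.imwrite('pics/w1.png',camera('wrist')[:,:,::-1])"
```

```text
at [0.5562 0.0712 0.1492] [-176.2561    0.2098    5.5444] -> twist [-0.3724  0.0464  0.7775] linear [ 0.0029 -0.0777  0.0622]
```

View pics/w1.png

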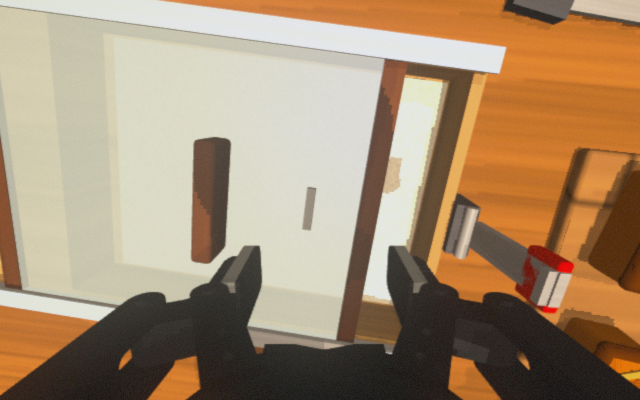

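```bash
python3 -c "
from h import *
o=bot.get_obs();print(o['q'],o['joint_efforts'])"
```

```text
[  5.4801   5.8106   0.0673  84.6042   3.7421 179.9436] [ -0.3005 -63.0125  55.4244   0.3556   0.228    0.0001]
```

>>> send_rows(
  linear=[
    [0, 0, -0.03],
    [0, 0, 0],
    [0, 0, 0],
    [0, 0, 0],
    [0, 0, 0],
    [0, 0, 0],
    [0, 0, 0],
    [0, 0, 0],
  ],
  twist=[
    [-0.374, 0.02, 0],
    [0, 0, -1],
    [0, 0, -1],
    [0, 0, -1],
    [0, 0, -1],
    [0, 0, -1],
    [0, 0, -1],
    [0, 0, -1],
  ],
  gripper=[70, 70, 70, 70, 70, 70, 70, 70],
)

```text
time: 4.53
ee_pos: [0.5582, 0.0614, 0.1823]
tcp_rot: [179.9, -0.4, 76.5]
wrist_force: [0.3, -1.5, 0.6]
opening: 0.0596
grasp_force: 0.0
```

>>> send_rows(
  linear=[
    [0, 0, 0],
    [0, 0, 0],
    [0, 0, 0],
    [0, 0, 0],
    [0, 0, 0],
    [0, 0, 0],
    [0, 0, 0],
    [0, 0, 0],
  ],
  twist=[
    [0, 0, -1],
    [0, 0, -1],
    [0, 0, -1],
    [0, 0, -1],
    [0, 0, -1],
    [0, 0, -1],
    [0, 0, -1],
    [0, 0, -1],
  ],
  gripper=[70, 70, 70, 70, 70, 70, 70, 70],
)

```text
time: 5.52
ee_pos: [0.5582, 0.0615, 0.1823]
tcp_rot: [179.6, -0.0, 156.5]
wrist_force: [-0.3, -0.4, -0.1]
opening: 0.0598
grasp_force: 0.0
```

>>> send_rows(
  linear=[
    [0, 0, 0],
    [0, 0, 0],
    [0, 0, 0],
    [0, 0, 0],
  ],
  twist=[
    [0, 0, -1],
    [0, 0, -1],
    [0, 0, -0.2],
    [0, 0, 0],
  ],
  gripper=[70, 70, 70, 70],
)

```text
time: 6.02
ee_pos: [0.558, 0.061, 0.1819]
tcp_rot: [179.7, 0.1, 178.0]
wrist_force: [-0.3, -0.7, -0.0]
opening: 0.06
grasp_force: 0.0
```

```bash
sed -i 's/^O=.*/O=np.array([.5623,.1297,0]);CY=-2.24;CF=177.76/' h.py; python3 -c "
from h import *
p=cw(-.001,.019);plan(*p,.087,CF)"
```

```text
at [0.558  0.061  0.1819] [179.6709   0.1193 177.9893] -> twist [0.0329 0.0119 0.023 ] linear [-0.0006  0.0878  0.0949]
```

>>> send_rows(
  linear=[
    [-0.0006, 0.03, 0],
    [0, 0.03, 0],
    [0, 0.0278, 0],
    [0, 0, 0.03],
    [0, 0, 0.03],
    [0, 0, 0.02],
    [0, 0, 0.015],
    [0, 0, 0],
  ],
  twist=[
    [0.033, 0.012, 0.023],
    [0, 0, 0],
    [0, 0, 0],
    [0, 0, 0],
    [0, 0, 0],
    [0, 0, 0],
    [0, 0, 0],
    [0, 0, 0],
  ],
  gripper=[70, 70, 70, 70, 70, 70, 70, 70],
)

```text
time: 7.02
ee_pos: [0.5611, 0.1483, 0.0858]
tcp_rot: [-180.0, -0.1, 177.8]
wrist_force: [1.1, 0.1, 0.4]
opening: 0.0599
grasp_force: 0.0
```

>>> send_rows(
  linear=[
    [0, 0, 0],
    [0, 0, 0],
    [0, 0, 0],
    [0, 0, 0],
  ],
  twist=[
    [0, 0, 0],
    [0, 0, 0],
    [0, 0, 0],
    [0, 0, 0],
  ],
  gripper=[5, 5, 5, 5],
  grip_force=30,
)

```text
time: 7.52
ee_pos: [0.562, 0.1486, 0.0877]
tcp_rot: [180.0, 0.1, 177.9]
wrist_force: [-0.1, 1.1, 6.0]
opening: 0.0135
grasp_force: 31.8
```

>>> send_rows(
  linear=[
    [0, 0.02, -0.002],
    [0, 0.03, 0],
    [0, 0.03, 0],
    [0, 0.03, 0],
    [0, 0.03, 0],
    [0, 0.03, 0],
    [0, 0.03, 0],
    [0, 0.014, 0],
  ],
  twist=[
    [0, 0, 0],
    [0, 0, 0],
    [0, 0, 0],
    [0, 0, 0],
    [0, 0, 0],
    [0, 0, 0],
    [0, 0, 0],
    [0, 0, 0],
  ],
  gripper=[5, 5, 5, 5, 5, 5, 5, 5],
)

```text
time: 8.52
ee_pos: [0.5705, 0.3631, 0.0878]
tcp_rot: [-179.9, 0.1, 177.9]
wrist_force: [7.6, -1.6, -4.2]
opening: 0.0133
grasp_force: 31.5
```

>>> send_rows(
  linear=[
    [0, 0.003, 0],
    [0, 0, 0],
    [0, 0, 0],
  ],
  twist=[
    [0, 0, 0],
    [0, 0, 0],
    [0, 0, 0],
  ],
  gripper=[5, 5, 5],
)

```text
time: 8.9
ee_pos: [0.5706, 0.3652, 0.0878]
tcp_rot: [-180.0, 0.1, 177.9]
wrist_force: [7.8, 1.7, -5.7]
opening: 0.0132
grasp_force: 31.3
```

>>> send_rows(
  linear=[
    [0, 0.003, 0],
    [0, 0.003, 0],
    [0, 0, 0],
  ],
  twist=[
    [0, 0, 0],
    [0, 0, 0],
    [0, 0, 0],
  ],
  gripper=[5, 5, 5],
)

```text
time: 9.28
ee_pos: [0.5708, 0.3709, 0.0878]
tcp_rot: [-179.9, 0.1, 177.8]
wrist_force: [7.8, 0.4, -5.4]
opening: 0.0133
grasp_force: 31.4
```

>>> send_rows(
  linear=[
    [0, 0, 0],
    [0, 0, 0],
    [0, 0, 0],
    [0, 0, -0.03],
    [0, 0, -0.04],
    [0, 0, -0.04],
    [0, 0, -0.04],
    [0, 0, 0],
  ],
  twist=[
    [0, 0, 0],
    [0, 0, 0],
    [0, 0, 0],
    [0, 0, 0],
    [0, 0, 0],
    [0, 0, 0],
    [0, 0, 0],
    [0, 0, 0],
  ],
  gripper=[50, 50, 50, 85, 85, 85, 85, 85],
)

```text
time: 10.28
ee_pos: [0.5705, 0.3718, 0.2428]
tcp_rot: [179.8, 0.3, 177.9]
wrist_force: [1.7, -0.0, -0.3]
opening: 0.0724
grasp_force: 0.0
```

```bash
python3 -c "
from h import *
im=camera('top')[:,:,::-1]
cv2.imwrite('pics/top1.png',im)
d=cv2.absdiff(cv2.imread('pics/top0.png'),im)[150:290,270:440].max(2);print((d>40).sum(), np.argwhere(d>40)[:5])
plan(.430,-.167,.22,173)"
```

```text
903 [[117 150]
 [117 151]
 [117 152]
 [117 153]
 [118 136]]
at [0.5702 0.3716 0.2403] [179.9097   0.122  177.8955] -> twist [0.0095 0.0118 0.4896] linear [ 0.0735 -0.5517  0.0203]
```

View pics/top1.png

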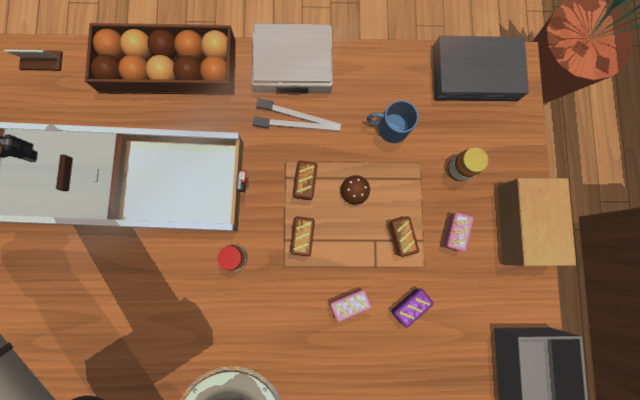

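>>> send_rows(
  linear=[
    [0, 0, 0],
    [0.005, -0.038, 0],
    [0.005, -0.038, 0],
    [0.005, -0.038, 0],
    [0.005, -0.038, 0],
    [0.005, -0.038, 0],
    [0.005, -0.038, 0],
    [0.005, -0.038, 0],
  ],
  twist=[
    [0.01, 0.012, 0.49],
    [0, 0, 0],
    [0, 0, 0],
    [0, 0, 0],
    [0, 0, 0],
    [0, 0, 0],
    [0, 0, 0],
    [0, 0, 0],
  ],
  gripper=[85, 85, 85, 85, 85, 85, 85, 85],
)

```text
time: 11.32
ee_pos: [0.5016, 0.1103, 0.2378]
tcp_rot: [-179.8, -0.2, 173.0]
wrist_force: [0.6, -0.2, 0.8]
opening: 0.0727
grasp_force: 0.0
```

>>> send_rows(
  linear=[
    [0.005, -0.038, 0],
    [0.005, -0.038, 0],
    [0.005, -0.038, 0],
    [0.005, -0.038, 0],
    [0.006, -0.038, 0],
    [0.006, -0.038, 0],
    [0.006, -0.04, 0],
    [0, 0, 0],
  ],
  twist=[
    [0, 0, 0],
    [0, 0, 0],
    [0, 0, 0],
    [0, 0, 0],
    [0, 0, 0],
    [0, 0, 0],
    [0, 0, 0],
    [0, 0, 0],
  ],
  gripper=[85, 85, 85, 85, 85, 85, 85, 85],
)

```text
time: 12.32
ee_pos: [0.4311, -0.1515, 0.2385]
tcp_rot: [-179.9, -0.2, 172.8]
wrist_force: [-0.4, -0.5, 0.4]
opening: 0.0725
grasp_force: 0.0
```

```bash
python3 -c "
from h import *
plan(.430,-.167,.038,172.9)
cv2.imwrite('pics/w2.png',camera('wrist')[:,:,::-1])"
```

```text
at [ 0.4311 -0.1515  0.2385] [-179.8899   -0.2383  172.8012] -> twist [-0.011  -0.0238 -0.0099] linear [-0.0009 -0.0155  0.2005]
```

View pics/w2.png

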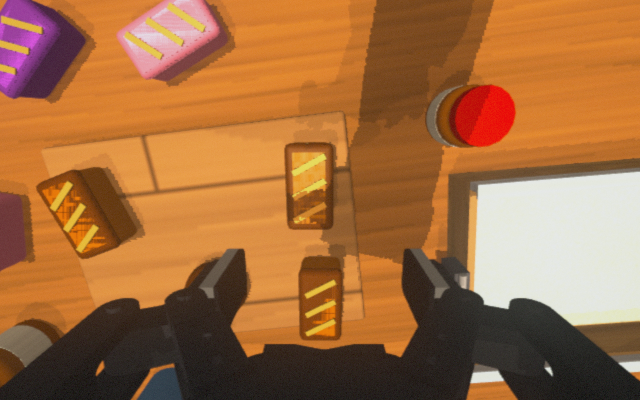

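```bash
python3 -c "
from h import *
o=bot.get_obs()
print(ray('wrist',[(310,185),(321,308),(70,215)],.061,o))"
```

```text
[[ 0.4271 -0.1636  0.061 ]
 [ 0.565  -0.1704  0.061 ]
 [ 0.4275 -0.4091  0.061 ]]
```

>>> send_rows(
  linear=[
    [0, -0.0145, 0],
    [0, 0, 0.05],
    [0, 0, 0.05],
    [0, 0, 0.05],
    [0, 0, 0.03],
    [0, 0, 0.0205],
    [0, 0, 0],
    [0, 0, 0],
  ],
  twist=[
    [-0.011, -0.024, 0],
    [0, 0, 0],
    [0, 0, 0],
    [0, 0, 0],
    [0, 0, 0],
    [0, 0, 0],
    [0, 0, 0],
    [0, 0, 0],
  ],
  gripper=[85, 85, 85, 85, 85, 85, 85, 20],
  grip_force=40,
)

```text
time: 13.38
ee_pos: [0.4313, -0.1643, 0.0403]
tcp_rot: [-180.0, 0.2, 173.0]
wrist_force: [0.0, -0.7, 0.2]
opening: 0.0559
grasp_force: 0.0
```

>>> send_rows(
  linear=[
    [0, 0, 0],
    [0, 0, 0],
    [0, 0, 0],
    [0, 0, -0.02],
    [0, 0, -0.04],
    [0, 0, -0.04],
    [0, 0, -0.04],
    [0, 0, -0.04],
  ],
  twist=[
    [0, 0, 0],
    [0, 0, 0],
    [0, 0, 0],
    [0, 0, 0],
    [0, 0, 0],
    [0, 0, 0],
    [0, 0, 0],
    [0, 0, 0],
  ],
  gripper=[20, 20, 20, 20, 20, 20, 20, 20],
)

```text
time: 14.38
ee_pos: [0.4303, -0.1642, 0.221]
tcp_rot: [-180.0, 0.1, 173.0]
wrist_force: [0.6, -0.1, -0.8]
opening: 0.0455
grasp_force: 41.7
```

```bash
python3 -c "
from h import *
for p in [(-.048,.075),(.048,0),(-.048,-.07)]:print(cw(*p))
plan(*cw(-.048,.075),.22,CF)"
```

```text
[0.5173 0.2065]
[0.6103 0.1278]
[0.5116 0.0616]
at [ 0.4303 -0.1642  0.221 ] [-179.9881    0.1355  172.987 ] -> twist [-0.0018  0.0135 -0.4773] linear [-0.0724  0.3738  0.001 ]
```

>>> send_rows(
  linear=[
    [0, 0, 0],
    [-0.0072, 0.0374, 0],
    [-0.0072, 0.0374, 0],
    [-0.0072, 0.0374, 0],
    [-0.0072, 0.0374, 0],
    [-0.0072, 0.0374, 0],
    [-0.0072, 0.0374, 0],
    [-0.0072, 0.0374, 0],
  ],
  twist=[
    [0, 0.014, -0.48],
    [0, 0, 0],
    [0, 0, 0],
    [0, 0, 0],
    [0, 0, 0],
    [0, 0, 0],
    [0, 0, 0],
    [0, 0, 0],
  ],
  gripper=[20, 20, 20, 20, 20, 20, 20, 20],
)

```text
time: 15.38
ee_pos: [0.4911, 0.0967, 0.2196]
tcp_rot: [-180.0, -0.0, 177.8]
wrist_force: [0.1, 0.4, -0.4]
opening: 0.0456
grasp_force: 41.7
```

>>> send_rows(
  linear=[
    [-0.0072, 0.0374, 0],
    [-0.0072, 0.0374, 0],
    [-0.0072, 0.0374, 0],
    [0, 0, 0],
    [0, 0, 0],
  ],
  twist=[
    [0, 0, 0],
    [0, 0, 0],
    [0, 0, 0],
    [0, 0, 0],
    [0, 0, 0],
  ],
  gripper=[20, 20, 20, 20, 20],
)

```text
time: 16.0
ee_pos: [0.5167, 0.2065, 0.2193]
tcp_rot: [-180.0, -0.1, 177.8]
wrist_force: [0.4, -0.2, 0.1]
opening: 0.0458
grasp_force: 41.7
```

```bash
python3 -c "
from h import *
plan(*cw(-.048,.075),.034,CF)"
```

```text
at [0.5167 0.2065 0.2193] [-179.9699   -0.0517  177.8092] -> twist [-0.003  -0.0052  0.0049] linear [-0.0006  0.      0.1853]
```

>>> send_rows(
  linear=[
    [0, -0.01, 0.03],
    [0, 0, 0.04],
    [0, 0, 0.04],
    [0, 0, 0.04],
    [0, 0, 0.025],
    [0, 0, 0.01],
    [0, 0, 0],
    [0, 0, 0],
  ],
  twist=[
    [0, 0, 0],
    [0, 0, 0],
    [0, 0, 0],
    [0, 0, 0],
    [0, 0, 0],
    [0, 0, 0],
    [0, 0, 0],
    [0, 0, 0],
  ],
  gripper=[20, 20, 20, 20, 20, 20, 20, 20],
)

```text
time: 17.0
ee_pos: [0.517, 0.1965, 0.0354]
tcp_rot: [180.0, 0.1, 177.8]
wrist_force: [-0.7, -0.5, -1.6]
opening: 0.0454
grasp_force: 42.2
```

>>> send_rows(
  linear=[
    [0, 0, 0],
    [0, 0, 0],
    [0, 0, 0],
    [0, 0, -0.03],
    [0, 0, -0.04],
    [0, 0, -0.04],
    [0, 0, -0.04],
    [0, 0, -0.04],
  ],
  twist=[
    [0, 0, 0],
    [0, 0, 0],
    [0, 0, 0],
    [0, 0, 0],
    [0, 0, 0],
    [0, 0, 0],
    [0, 0, 0],
    [0, 0, 0],
  ],
  gripper=[66, 66, 66, 66, 66, 85, 85, 85],
)

```text
time: 18.0
ee_pos: [0.5163, 0.1967, 0.2257]
tcp_rot: [-180.0, -0.0, 177.8]
wrist_force: [1.3, 0.7, -0.8]
opening: 0.0729
grasp_force: 0.0
```

```bash
python3 -c "
from h import *
im=camera('top')[:,:,::-1]
cv2.imwrite('pics/top2.png',im);cv2.imwrite('pics/w3.png',camera('wrist')[:,:,::-1])
plan(.563,-.172,.22,173)"
```

```text
at [0.5177 0.1972 0.2291] [179.8614   0.3189 177.7936] -> twist [0.0152 0.0313 0.4794] linear [-0.09   -0.3609  0.0091]
```

View pics/top2.png

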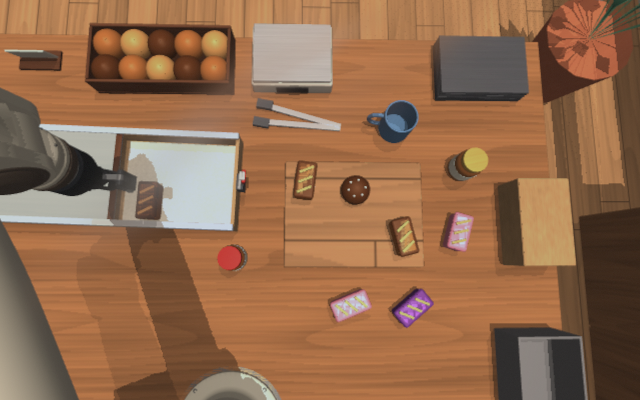

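>>> send_rows(
  linear=[
    [0, 0, 0],
    [-0.009, -0.0361, 0],
    [-0.009, -0.0361, 0],
    [-0.009, -0.0361, 0],
    [-0.009, -0.0361, 0],
    [-0.009, -0.0361, 0],
    [-0.009, -0.0361, 0],
    [-0.009, -0.0361, 0],
  ],
  twist=[
    [0.01, 0.02, 0.48],
    [0, 0, 0],
    [0, 0, 0],
    [0, 0, 0],
    [0, 0, 0],
    [0, 0, 0],
    [0, 0, 0],
    [0, 0, 0],
  ],
  gripper=[85, 85, 85, 85, 85, 85, 85, 85],
)

```text
time: 19.1
ee_pos: [0.548, -0.063, 0.224]
tcp_rot: [-179.9, -0.3, 173.0]
wrist_force: [0.5, -0.2, -0.1]
opening: 0.0728
grasp_force: 0.0
```

>>> send_rows(
  linear=[
    [-0.009, -0.0361, 0],
    [-0.009, -0.0361, 0],
    [-0.009, -0.0361, 0],
    [0, 0, 0],
    [0, 0, 0],
  ],
  twist=[
    [0, 0, 0],
    [0, 0, 0],
    [0, 0, 0],
    [0, 0, 0],
    [0, 0, 0],
  ],
  gripper=[85, 85, 85, 85, 85],
)

```text
time: 19.73
ee_pos: [0.5615, -0.1723, 0.2242]
tcp_rot: [-179.9, -0.3, 173.0]
wrist_force: [-0.0, -0.1, 0.5]
opening: 0.0727
grasp_force: 0.0
```

```bash
python3 -c "
from h import *
plan(.563,-.172,.040,173)
im=camera('top')[:,:,::-1]
d=cv2.absdiff(cv2.imread('pics/top2.png'),im)[155:205,290:320];print(d.max(2).mean())
cv2.imwrite('pics/top3.png',im)"
```

```text
at [ 0.5615 -0.1723  0.2242] [-179.8999   -0.2745  172.9686] -> twist [-0.01   -0.0275 -0.0031] linear [-0.0014  0.0005  0.1842]
67.37066666666666
```

>>> send_rows(
  linear=[
    [-0.0014, 0, 0.03],
    [0, 0, 0.04],
    [0, 0, 0.04],
    [0, 0, 0.04],
    [0, 0, 0.024],
    [0, 0, 0.01],
    [0, 0, 0],
    [0, 0, 0],
  ],
  twist=[
    [-0.01, -0.027, 0],
    [0, 0, 0],
    [0, 0, 0],
    [0, 0, 0],
    [0, 0, 0],
    [0, 0, 0],
    [0, 0, 0],
    [0, 0, 0],
  ],
  gripper=[85, 85, 85, 85, 85, 85, 85, 20],
)

```text
time: 20.78
ee_pos: [0.5638, -0.1728, 0.0422]
tcp_rot: [-180.0, 0.1, 173.0]
wrist_force: [0.6, 0.7, -0.1]
opening: 0.056
grasp_force: 0.0
```

>>> send_rows(
  linear=[
    [0, 0, 0],
    [0, 0, 0],
    [0, 0, 0],
    [0, 0, -0.02],
    [0, 0, -0.04],
    [0, 0, -0.04],
    [0, 0, -0.04],
    [0, 0, -0.04],
  ],
  twist=[
    [0, 0, 0],
    [0, 0, 0],
    [0, 0, 0],
    [0, 0, 0],
    [0, 0, 0],
    [0, 0, 0],
    [0, 0, 0],
    [0, 0, 0],
  ],
  gripper=[20, 20, 20, 20, 20, 20, 20, 20],
)

```text
time: 21.78
ee_pos: [0.5628, -0.1728, 0.2223]
tcp_rot: [-180.0, 0.1, 173.0]
wrist_force: [-0.0, -1.0, -0.5]
opening: 0.0457
grasp_force: 41.5
```

```bash
python3 -c "
from h import *
plan(*cw(.046,-.005),.22,CF)"
```

```text
at [ 0.5628 -0.1728  0.2223] [-179.9737    0.0617  172.9767] -> twist [-0.0029  0.0061 -0.4783] linear [-0.0337  0.2973  0.0023]
```

>>> send_rows(
  linear=[
    [0, 0, 0],
    [-0.0042, 0.0372, 0],
    [-0.0042, 0.0372, 0],
    [-0.0042, 0.0372, 0],
    [-0.0042, 0.0372, 0],
    [-0.0042, 0.0372, 0],
    [-0.0042, 0.0372, 0],
    [-0.0042, 0.0372, 0],
  ],
  twist=[
    [0, 0.006, -0.478],
    [0, 0, 0],
    [0, 0, 0],
    [0, 0, 0],
    [0, 0, 0],
    [0, 0, 0],
    [0, 0, 0],
    [0, 0, 0],
  ],
  gripper=[20, 20, 20, 20, 20, 20, 20, 20],
)

```text
time: 22.78
ee_pos: [0.6025, 0.0874, 0.2209]
tcp_rot: [-180.0, -0.0, 177.8]
wrist_force: [0.6, -0.4, -0.4]
opening: 0.0455
grasp_force: 41.5
```

>>> send_rows(
  linear=[
    [-0.0042, 0.0372, 0],
    [0, 0, 0],
    [0, 0, 0],
  ],
  twist=[
    [0, 0, 0],
    [0, 0, 0],
    [0, 0, 0],
  ],
  gripper=[20, 20, 20],
)

```text
time: 23.15
ee_pos: [0.608, 0.123, 0.2206]
tcp_rot: [-180.0, -0.0, 177.8]
wrist_force: [-0.2, 0.5, -0.1]
opening: 0.0457
grasp_force: 41.5
```

```bash
python3 -c "
from h import *
plan(*cw(.046,-.005),.036,CF)
cv2.imwrite('pics/w4.png',camera('wrist')[:,:,::-1])"
```

```text
at [0.608  0.123  0.2206] [-179.9625   -0.0281  177.7788] -> twist [-0.0037 -0.0028  0.0019] linear [-0.     -0.0001  0.1846]
```

View pics/w4.png

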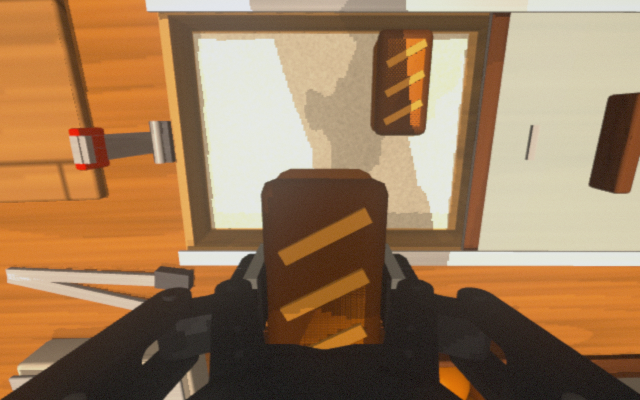

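>>> send_rows(
  linear=[
    [0, 0, 0.03],
    [0, 0, 0.04],
    [0, 0, 0.04],
    [0, 0, 0.04],
    [0, 0, 0.025],
    [0, 0, 0.0095],
    [0, 0, 0],
    [0, 0, 0],
  ],
  twist=[
    [0, 0, 0],
    [0, 0, 0],
    [0, 0, 0],
    [0, 0, 0],
    [0, 0, 0],
    [0, 0, 0],
    [0, 0, 0],
    [0, 0, 0],
  ],
  gripper=[20, 20, 20, 20, 20, 20, 20, 20],
)

```text
time: 24.2
ee_pos: [0.6086, 0.1229, 0.0372]
tcp_rot: [-180.0, 0.1, 177.7]
wrist_force: [-0.2, -0.3, -0.4]
opening: 0.0454
grasp_force: 41.9
```

>>> send_rows(
  linear=[
    [0, 0, 0],
    [0, 0, 0],
    [0, 0, 0],
    [0, 0, -0.03],
    [0, 0, -0.04],
    [0, 0, -0.04],
    [0, 0, -0.04],
    [0, 0, -0.04],
  ],
  twist=[
    [0, 0, 0],
    [0, 0, 0],
    [0, 0, 0],
    [0, 0, 0],
    [0, 0, 0],
    [0, 0, 0],
    [0, 0, 0],
    [0, 0, 0],
  ],
  gripper=[66, 66, 66, 66, 66, 85, 85, 85],
)

```text
time: 25.2
ee_pos: [0.608, 0.1233, 0.2275]
tcp_rot: [-180.0, -0.0, 177.8]
wrist_force: [0.3, -0.0, -1.1]
opening: 0.0723
grasp_force: 0.0
```

```bash
python3 -c "
from h import *
im=camera('top')[:,:,::-1]
d=cv2.absdiff(cv2.imread('pics/top2.png'),im)[210:265,382:425];print(d.max(2).mean(),(d.max(2)>40).sum())
cv2.imwrite('pics/top4.png',im)
plan(.4285,-.406,.22,-166.7)"
```

```text
4.909513742071882 0
at [0.6089 0.1235 0.2334] [179.9285   0.3685 177.7719] -> twist [ 0.0021  0.0376 -1.5528] linear [ 0.2974 -0.4738  0.0134]
```

>>> send_rows(
  linear=[
    [0, 0, 0],
    [0, 0, 0],
    [0.0212, -0.0338, 0],
    [0.0212, -0.0338, 0],
    [0.0212, -0.0338, 0],
    [0.0212, -0.0338, 0],
    [0.0212, -0.0338, 0],
    [0.0212, -0.0338, 0],
  ],
  twist=[
    [0, 0, -0.78],
    [0, 0, -0.775],
    [0, 0, 0],
    [0, 0, 0],
    [0, 0, 0],
    [0, 0, 0],
    [0, 0, 0],
    [0, 0, 0],
  ],
  gripper=[85, 85, 85, 85, 85, 85, 85, 85],
)

```text
time: 26.25
ee_pos: [0.5305, -0.1045, 0.2262]
tcp_rot: [-180.0, -0.0, -166.7]
wrist_force: [-0.2, -0.4, -0.3]
opening: 0.0724
grasp_force: 0.0
```

>>> send_rows(
  linear=[
    [0.0212, -0.0338, 0],
    [0.0212, -0.0338, 0],
    [0.0212, -0.0338, 0],
    [0.0212, -0.0338, 0],
    [0.0212, -0.0338, 0],
    [0.0212, -0.0338, 0],
    [0.0212, -0.0338, 0],
    [0.0212, -0.0338, 0],
  ],
  twist=[
    [0, 0, 0],
    [0, 0, 0],
    [0, 0, 0],
    [0, 0, 0],
    [0, 0, 0],
    [0, 0, 0],
    [0, 0, 0],
    [0, 0, 0],
  ],
  gripper=[85, 85, 85, 85, 85, 85, 85, 85],
)

```text
time: 27.25
ee_pos: [0.4278, -0.4067, 0.2263]
tcp_rot: [-180.0, -0.0, -166.7]
wrist_force: [0.3, 0.4, -0.0]
opening: 0.0725
grasp_force: 0.0
```

>>> send_rows(
  linear=[
    [0, 0, 0],
    [0, 0, 0],
  ],
  twist=[
    [0, 0, 0],
    [0, 0, 0],
  ],
  gripper=[85, 85],
)

```text
time: 27.5
ee_pos: [0.4283, -0.4053, 0.2262]
tcp_rot: [180.0, -0.0, -166.7]
wrist_force: [0.6, 0.3, 1.0]
opening: 0.0724
grasp_force: 0.0
```

```bash
python3 -c "
from h import *
plan(.4285,-.406,.04,-166.7)
cv2.imwrite('pics/w5.png',camera('wrist')[:,:,::-1])"
```

```text
at [ 0.4283 -0.4053  0.2262] [ 179.9893   -0.0279 -166.6988] -> twist [ 0.0011 -0.0028  0.0001] linear [-0.     -0.0007  0.1862]
```

View pics/w5.png

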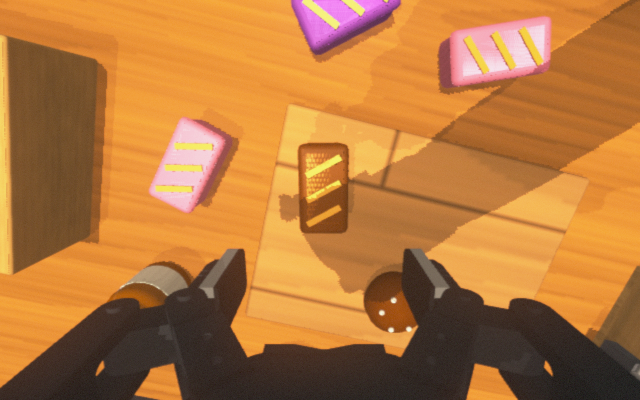

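>>> send_rows(
  linear=[
    [0, 0, 0.03],
    [0, 0, 0.04],
    [0, 0, 0.04],
    [0, 0, 0.04],
    [0, 0, 0.024],
    [0, 0, 0.012],
    [0, 0, 0],
    [0, 0, 0],
  ],
  twist=[
    [0, 0, 0],
    [0, 0, 0],
    [0, 0, 0],
    [0, 0, 0],
    [0, 0, 0],
    [0, 0, 0],
    [0, 0, 0],
    [0, 0, 0],
  ],
  gripper=[85, 85, 85, 85, 85, 85, 85, 20],
)

```text
time: 28.55
ee_pos: [0.4289, -0.4059, 0.0418]
tcp_rot: [-179.9, 0.0, -166.7]
wrist_force: [0.3, -0.4, 0.4]
opening: 0.0562
grasp_force: 0.0
```

>>> send_rows(
  linear=[
    [0, 0, 0],
    [0, 0, 0],
    [0, 0, 0],
    [0, 0, -0.02],
    [0, 0, -0.04],
    [0, 0, -0.04],
    [0, 0, -0.04],
    [0, 0, -0.04],
  ],
  twist=[
    [0, 0, 0],
    [0, 0, 0],
    [0, 0, 0],
    [0, 0, 0],
    [0, 0, 0],
    [0, 0, 0],
    [0, 0, 0],
    [0, 0, 0],
  ],
  gripper=[20, 20, 20, 20, 20, 20, 20, 20],
)

```text
time: 29.55
ee_pos: [0.4282, -0.4055, 0.222]
tcp_rot: [-180.0, -0.0, -166.7]
wrist_force: [0.3, -0.5, -1.0]
opening: 0.0457
grasp_force: 41.5
```

```bash
python3 -c "
from h import *
plan(*cw(-.046,-.075),.22,CF)"
```

```text
at [ 0.4282 -0.4055  0.222 ] [-179.9645   -0.0122 -166.6907] -> twist [-0.0037 -0.0007  1.5549] linear [-0.0671  0.4651  0.002 ]
```

>>> send_rows(
  linear=[
    [0, 0, 0],
    [0, 0, 0],
    [-0.0056, 0.0388, 0],
    [-0.0056, 0.0388, 0],
    [-0.0056, 0.0388, 0],
    [-0.0056, 0.0388, 0],
    [-0.0056, 0.0388, 0],
    [-0.0056, 0.0388, 0],
  ],
  twist=[
    [0, 0, 0.78],
    [0, 0, 0.775],
    [0, 0, 0],
    [0, 0, 0],
    [0, 0, 0],
    [0, 0, 0],
    [0, 0, 0],
    [0, 0, 0],
  ],
  gripper=[20, 20, 20, 20, 20, 20, 20, 20],
)

```text
time: 30.55
ee_pos: [0.471, -0.1731, 0.2206]
tcp_rot: [-180.0, 0.0, 177.8]
wrist_force: [0.4, -0.2, -1.5]
opening: 0.0457
grasp_force: 41.6
```

>>> send_rows(
  linear=[
    [-0.0056, 0.0388, 0],
    [-0.0056, 0.0388, 0],
    [-0.0056, 0.0388, 0],
    [-0.0056, 0.0388, 0],
    [-0.0056, 0.0388, 0],
    [-0.0055, 0.0383, 0],
    [0, 0, 0],
    [0, 0, 0],
  ],
  twist=[
    [0, 0, 0],
    [0, 0, 0],
    [0, 0, 0],
    [0, 0, 0],
    [0, 0, 0],
    [0, 0, 0],
    [0, 0, 0],
    [0, 0, 0],
  ],
  gripper=[20, 20, 20, 20, 20, 20, 20, 20],
)

```text
time: 31.55
ee_pos: [0.5134, 0.0564, 0.2203]
tcp_rot: [-180.0, -0.0, 177.8]
wrist_force: [0.0, -0.1, -0.8]
opening: 0.0453
grasp_force: 41.5
```

```bash
python3 -c "
from h import *
plan(*cw(-.046,-.075),.036,CF)
cv2.imwrite('pics/w6.png',camera('wrist')[:,:,::-1])"
```

```text
at [0.5134 0.0564 0.2203] [-179.9634   -0.0168  177.7884] -> twist [-0.0037 -0.0017  0.0028] linear [-0.      0.0002  0.1843]
```

View pics/w6.png

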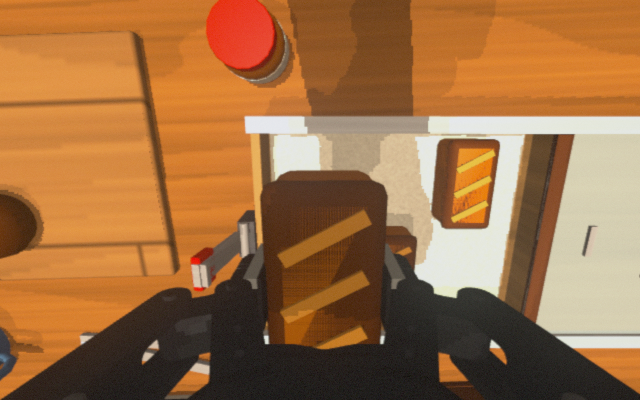

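>>> send_rows(
  linear=[
    [0, 0.008, 0.03],
    [0, 0, 0.04],
    [0, 0, 0.04],
    [0, 0, 0.04],
    [0, 0, 0.025],
    [0, 0, 0.0095],
    [0, 0, 0],
    [0, 0, 0],
  ],
  twist=[
    [0, 0, 0],
    [0, 0, 0],
    [0, 0, 0],
    [0, 0, 0],
    [0, 0, 0],
    [0, 0, 0],
    [0, 0, 0],
    [0, 0, 0],
  ],
  gripper=[20, 20, 20, 20, 20, 20, 20, 20],
)

```text
time: 32.6
ee_pos: [0.5143, 0.0642, 0.0367]
tcp_rot: [-180.0, 0.1, 177.7]
wrist_force: [-0.2, 0.3, -0.3]
opening: 0.046
grasp_force: 42.0
```

>>> send_rows(
  linear=[
    [0, 0, 0],
    [0, 0, 0],
    [0, 0, 0],
    [0, 0, -0.03],
    [0, 0, -0.04],
    [0, 0, -0.04],
    [0, 0, -0.04],
    [0, 0, -0.05],
  ],
  twist=[
    [0, 0, 0],
    [0, 0, 0],
    [0, 0, 0],
    [0, 0, 0],
    [0, 0, 0],
    [0, 0, 0],
    [0, 0, 0],
    [0, 0, 0],
  ],
  gripper=[66, 66, 66, 66, 66, 70, 70, 70],
)

```text
time: 33.6
ee_pos: [0.5134, 0.0645, 0.2365]
tcp_rot: [-180.0, -0.1, 177.8]
wrist_force: [1.0, 0.0, 0.2]
opening: 0.0597
grasp_force: 0.0
```

```bash
python3 -c "
from h import *
plan(.571,.371,.089,CF)"
```

```text
at [0.5134 0.0645 0.2365] [-179.9678   -0.0746  177.7726] -> twist [-0.0032 -0.0075  0.0013] linear [-0.0456  0.3085  0.1475]
```

Move to the handle, then view the bay from there.

>>> send_rows(
  linear=[
    [-0.0057, 0.0386, 0],
    [-0.0057, 0.0386, 0],
    [-0.0057, 0.0386, 0],
    [-0.0057, 0.0386, 0],
    [-0.0057, 0.0386, 0],
    [-0.0057, 0.0386, 0],
    [-0.0057, 0.0386, 0],
    [-0.0057, 0.0383, 0],
  ],
  twist=[
    [0, 0, 0],
    [0, 0, 0],
    [0, 0, 0],
    [0, 0, 0],
    [0, 0, 0],
    [0, 0, 0],
    [0, 0, 0],
    [0, 0, 0],
  ],
  gripper=[70, 70, 70, 70, 70, 70, 70, 70],
)

```text
time: 34.6
ee_pos: [0.5715, 0.3724, 0.2355]
tcp_rot: [-180.0, -0.0, 177.8]
wrist_force: [0.8, -0.2, 0.2]
opening: 0.06
grasp_force: 0.0
```

```bash
python3 -c "
from h import *
im=camera('top')[:,:,::-1]
cv2.imwrite('pics/top5.png',cv2.resize(im[100:300,0:400],None,fx=2,fy=2))
plan(.571,.371,.089,CF)"
```

```text
at [0.5713 0.3763 0.2338] [179.9806  -0.0837 177.9064] -> twist [ 0.0019 -0.0084  0.0146] linear [ 0.0001 -0.0053  0.1448]
```

View pics/top5.png

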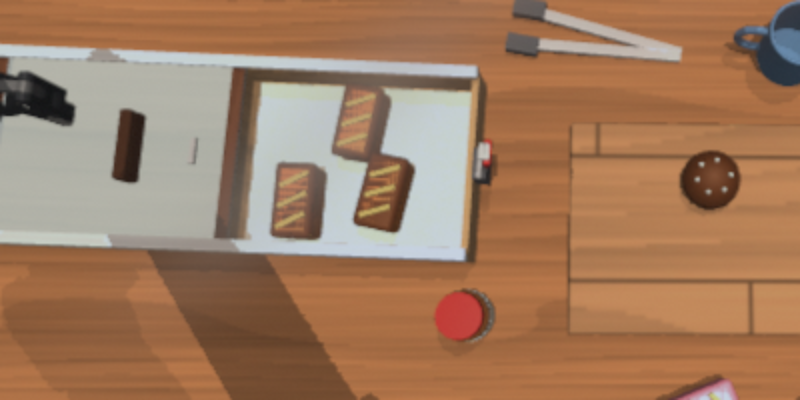

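```bash
python3 -c "
from h import *
im=camera('scene')[:,:,::-1]
cv2.imwrite('pics/sc2.png',cv2.resize(im[220:370,350:550],None,fx=4,fy=4,interpolation=cv2.INTER_CUBIC))
Rz=R.from_euler('z',CY,degrees=True)
for q in ([(385,160),(414,166),(390,231),(357,220)],[(347,87),(388,92),(372,160),(335,152)],[(276,164),(324,164),(318,239),(272,236)]):
    P=ray('top',np.array(q)/2+[0,100],.054);print(Rz.inv().apply(P-O).mean(0),np.linalg.norm(P[0]-P[3]),np.linalg.norm(P[1]-P[2]))
"
```

```text
[-0.0396 -0.0444  0.054 ] 0.07656695583009739 0.08044006603093264
[ 0.0441 -0.0074  0.054 ] 0.07910018774667395 0.08344590599026468
[-0.0513  0.057   0.054 ] 0.0841808856141696 0.08786088926712783
```

View pics/sc2.png

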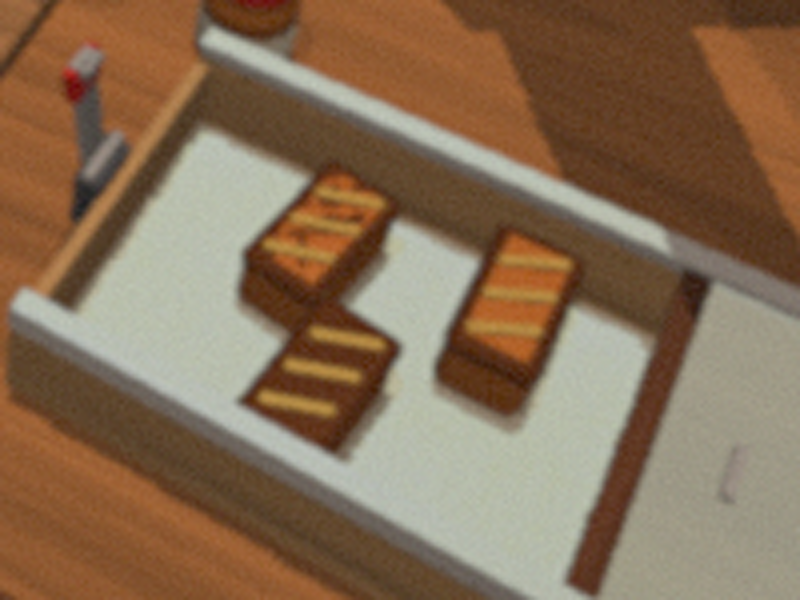

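>>> send_rows(
  linear=[
    [0, -0.005, 0.03],
    [0, 0, 0.04],
    [0, 0, 0.04],
    [0, 0, 0.02],
    [0, 0, 0.0148],
    [0, 0, 0],
    [0, 0, 0],
    [0, 0, 0],
  ],
  twist=[
    [0, 0, 0],
    [0, 0, 0],
    [0, 0, 0],
    [0, 0, 0],
    [0, 0, 0],
    [0, 0, 0],
    [0, 0, 0],
    [0, 0, 0],
  ],
  gripper=[70, 70, 70, 70, 70, 70, 5, 5],
  grip_force=30,
)

```text
time: 35.7
ee_pos: [0.5716, 0.3663, 0.092]
tcp_rot: [180.0, 0.1, 177.8]
wrist_force: [-0.3, 0.6, 0.4]
opening: 0.0239
grasp_force: 0.0
```

>>> send_rows(
  linear=[
    [0, 0, 0],
    [0, 0, 0],
    [0, -0.02, 0],
    [0, -0.03, 0],
    [0, -0.03, 0],
    [0, -0.03, 0],
    [0, -0.03, 0],
    [0, -0.03, 0],
  ],
  twist=[
    [0, 0, 0],
    [0, 0, 0],
    [0, 0, 0],
    [0, 0, 0],
    [0, 0, 0],
    [0, 0, 0],
    [0, 0, 0],
    [0, 0, 0],
  ],
  gripper=[5, 5, 5, 5, 5, 5, 5, 5],
)

```text
time: 36.7
ee_pos: [0.5648, 0.1957, 0.092]
tcp_rot: [179.9, 0.1, 177.8]
wrist_force: [1.1, 2.4, 5.1]
opening: 0.0131
grasp_force: 31.5
```

>>> send_rows(
  linear=[
    [0, -0.03, 0],
    [0, -0.03, 0],
    [0, -0.025, 0],
    [0, -0.005, 0],
    [0, -0.003, 0],
    [0, 0, 0],
  ],
  twist=[
    [0, 0, 0],
    [0, 0, 0],
    [0, 0, 0],
    [0, 0, 0],
    [0, 0, 0],
    [0, 0, 0],
  ],
  gripper=[5, 5, 5, 5, 5, 5],
)

```text
time: 37.45
ee_pos: [0.5611, 0.1029, 0.092]
tcp_rot: [-180.0, 0.1, 177.7]
wrist_force: [-2.2, -0.6, 7.1]
opening: 0.0133
grasp_force: 31.8
```

>>> send_rows(
  linear=[
    [0, -0.002, 0],
    [0, 0, 0],
  ],
  twist=[
    [0, 0, 0],
    [0, 0, 0],
  ],
  gripper=[5, 5],
)

```text
time: 37.7
ee_pos: [0.561, 0.1013, 0.0919]
tcp_rot: [-180.0, 0.0, 177.8]
wrist_force: [-1.9, 0.5, 6.4]
opening: 0.0134
grasp_force: 31.7
```

>>> send_rows(
  linear=[
    [0, -0.002, 0],
    [0, -0.002, 0],
    [0, 0, 0],
  ],
  twist=[
    [0, 0, 0],
    [0, 0, 0],
    [0, 0, 0],
  ],
  gripper=[5, 5, 5],
)

```text
time: 38.08
ee_pos: [0.561, 0.1008, 0.0919]
tcp_rot: [179.6, 0.1, 177.9]
wrist_force: [-1.2, 20.6, 4.7]
opening: 0.0135
grasp_force: 31.6
```

>>> send_rows(
  linear=[
    [0, -0.002, 0],
    [0, 0, 0],
  ],
  twist=[
    [0, 0, 0],
    [0, 0, 0],
  ],
  gripper=[5, 5],
)

```text
time: 38.33
ee_pos: [0.561, 0.1007, 0.092]
tcp_rot: [179.4, 0.1, 178.0]
wrist_force: [-0.3, 30.8, 2.8]
opening: 0.0133
grasp_force: 32.0
```

>>> send_rows(
  linear=[
    [0, 0.005, 0],
    [0, 0, 0],
    [0, 0, 0],
    [0, 0, 0],
    [0, 0, 0],
    [0, 0, -0.03],
    [0, 0, -0.04],
    [0, 0, -0.05],
  ],
  twist=[
    [0, 0, 0],
    [0, 0, 0],
    [0, 0, 0],
    [0, 0, 0],
    [0, 0, 0],
    [0, 0, 0],
    [0, 0, 0],
    [0, 0, 0],
  ],
  gripper=[5, 5, 45, 45, 45, 45, 0, 0],
)

```text
time: 39.33
ee_pos: [0.5603, 0.1, 0.2112]
tcp_rot: [-180.0, -0.1, 177.8]
wrist_force: [0.7, 0.4, 0.2]
opening: 0.0028
grasp_force: 0.0
```

```bash
python3 -c "
from h import *
plan(*cw(0,-.235),.23,CF)
cv2.imwrite('pics/w7.png',camera('wrist')[:,:,::-1])"
```

```text
at [0.5603 0.1    0.2112] [-179.9518   -0.1248  177.7546] -> twist [-0.0048 -0.0125 -0.0005] linear [-0.0009 -0.2053 -0.0188]
```

View pics/w7.png

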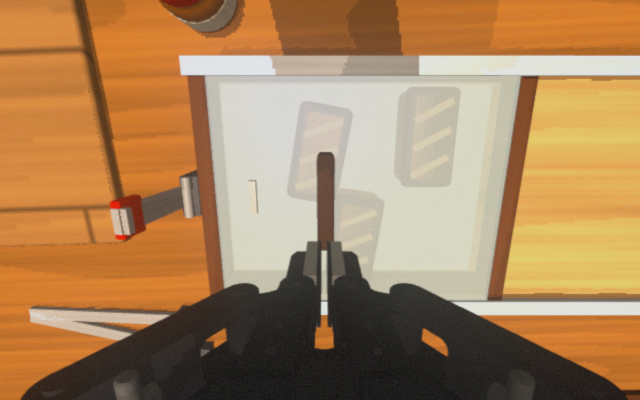

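>>> send_rows(
  linear=[
    [0, -0.034, 0],
    [0, -0.034, 0],
    [0, -0.034, 0],
    [0, -0.034, 0],
    [0, -0.034, 0],
    [0, -0.035, 0],
    [0, 0, 0],
    [0, 0, 0.04],
  ],
  twist=[
    [0, 0, 0],
    [0, 0, 0],
    [0, 0, 0],
    [0, 0, 0],
    [0, 0, 0],
    [0, 0, 0],
    [0, 0, 0],
    [0, 0, 0],
  ],
  gripper=[0, 0, 0, 0, 0, 0, 0, 0],
)

```text
time: 40.38
ee_pos: [0.5543, -0.1048, 0.1731]
tcp_rot: [-179.9, 0.3, 177.7]
wrist_force: [1.0, -0.6, -0.3]
opening: -0.0003
grasp_force: 0.0
```

```bash
python3 -c "
from h import *
o=bot.get_obs();plan(*cw(0,-.235),.127,CF)
w=camera('wrist');cv2.imwrite('pics/w8.png',w[:,:,::-1])
h=cv2.cvtColor(w,cv2.COLOR_RGB2HSV);m=((h[...,0]<6)|(h[...,0]>174))&(h[...,1]>190)&(h[...,2]>90)
n,l,s,c=cv2.connectedComponentsWithStats(m.astype(np.uint8));
Rz=R.from_euler('z',CY,degrees=True)
for i in range(1,n):
  if s[i,4]>60: print(s[i],c[i],Rz.inv().apply(ray('wrist',[c[i]],.125,o)-O))"
```

```text
at [ 0.5543 -0.1048  0.1731] [-179.9469    0.2867  177.7205] -> twist [-0.0053  0.0287 -0.004 ] linear [ 0.0011 -0.0003  0.0461]
[429 206  20  55 346] [436.8988 231.289 ] [[ 0.0003 -0.1675  0.125 ]]
```

>>> send_rows(
  linear=[
    [0, 0, 0.04],
    [0, 0.03, 0],
    [0, 0.02, 0],
    [0, 0.02, 0],
    [0, 0.015, 0],
    [0, 0.015, 0],
    [0, 0.015, 0.003],
    [0, 0, 0],
  ],
  twist=[
    [0, 0, 0],
    [0, 0, 0],
    [0, 0, 0],
    [0, 0, 0],
    [0, 0, 0],
    [0, 0, 0],
    [0, 0, 0],
    [0, 0, 0],
  ],
  gripper=[0, 0, 0, 0, 0, 0, 0, 0],
)

```text
time: 41.42
ee_pos: [0.5572, 0.0114, 0.1275]
tcp_rot: [180.0, -0.0, 177.8]
wrist_force: [-0.4, -0.6, 0.4]
opening: 0.0
grasp_force: 0.0
```

```bash
python3 -c "
from h import *
plan(*cw(0,-.090),.092,CF)
w=camera('scene');cv2.imwrite('pics/s3.png',cv2.resize(w[180:330,320:520,::-1],None,fx=4,fy=4))"
```

```text
at [0.5572 0.0114 0.1275] [179.9991  -0.0486 177.8454] -> twist [ 0.0001 -0.0049  0.0085] linear [-0.0005  0.0284  0.0355]
```

View pics/s3.png

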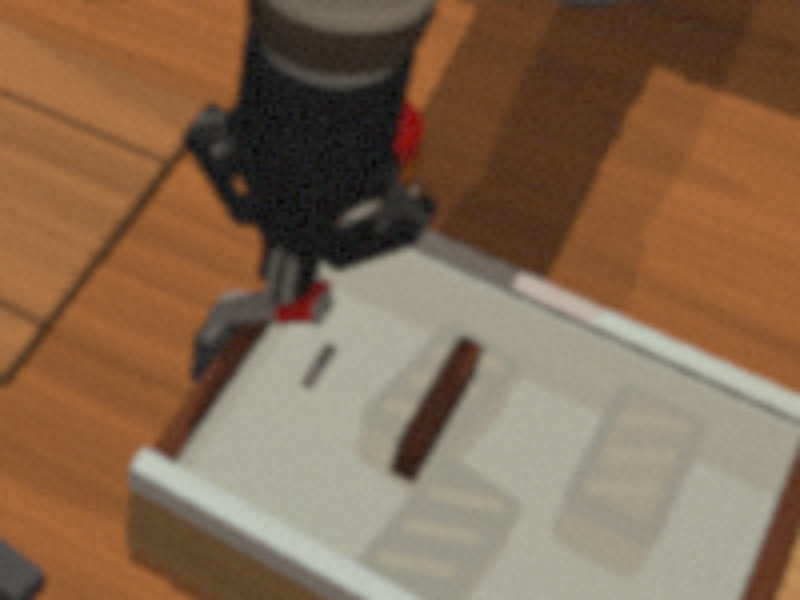

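>>> send_rows(
  linear=[
    [0, 0.008, 0.006],
    [0, 0.008, 0.008],
    [0, 0.008, 0.008],
    [0, 0.004, 0.007],
    [0, 0, 0.005],
    [0, 0, 0.002],
    [0, 0, 0],
    [0, 0, 0],
  ],
  twist=[
    [0, 0, 0],
    [0, 0, 0],
    [0, 0, 0],
    [0, 0, 0],
    [0, 0, 0],
    [0, 0, 0],
    [0, 0, 0],
    [0, 0, 0],
  ],
  gripper=[0, 0, 0, 0, 0, 0, 0, 0],
)

```text
time: 42.48
ee_pos: [0.5583, 0.0387, 0.0929]
tcp_rot: [179.9, 0.0, 177.8]
wrist_force: [-3.9, 3.2, 9.0]
opening: 0.0
grasp_force: 4.2
```

>>> send_rows(
  linear=[
    [0, 0, 0.0015],
    [0, 0, 0],
    [0, 0, 0],
  ],
  twist=[
    [0, 0, 0],
    [0, 0, 0],
    [0, 0, 0],
  ],
  gripper=[0, 0, 0],
)

```text
time: 42.85
ee_pos: [0.5584, 0.0387, 0.0926]
tcp_rot: [179.9, 0.1, 177.8]
wrist_force: [-7.6, 2.6, 17.3]
opening: 0.0001
grasp_force: 8.6
```

Hard stop reached. Retreat and verify.

>>> send_rows(
  linear=[
    [0, 0, -0.02],
    [0, 0, -0.04],
    [0, 0, -0.05],
    [0.035, -0.02, -0.03],
    [0.035, -0.02, -0.01],
    [0.035, -0.02, 0],
    [0, 0, 0],
    [0, 0, 0],
  ],
  twist=[
    [0, 0, 0],
    [0, 0, 0],
    [0, 0, 0],
    [0, 0, 0],
    [0, 0, 0],
    [0, 0, 0],
    [0, 0, 0],
    [0, 0, 0],
  ],
  gripper=[0, 0, 0, 0, 0, 0, 0, 0],
)

```text
time: 43.85
ee_pos: [0.4515, -0.0176, 0.2405]
tcp_rot: [-180.0, 0.0, 177.7]
wrist_force: [-0.1, 0.4, 0.1]
opening: -0.0003
grasp_force: 0.0
```

```bash
python3 -c "
from h import *
w=camera('scene');cv2.imwrite('pics/s4.png',cv2.resize(w[180:380,320:587,::-1],None,fx=3,fy=3))"
```

```text
(no output)
```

View pics/s4.png

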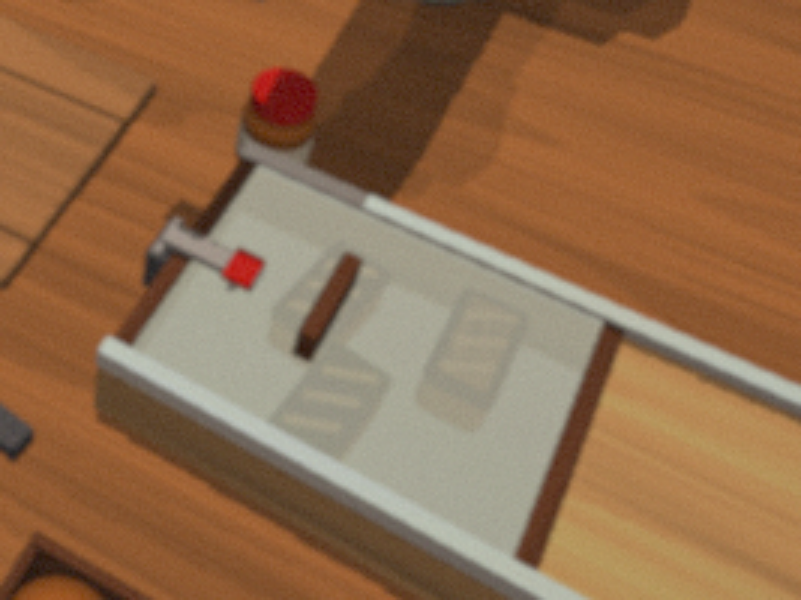

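The catch is down flat (red pad at (243,270)), the door is shut and three loaves lie flat in the bay.

```bash
python3 -c "
from workcell import ticket
print(ticket.job_done())"
```

```text
the job is handed in; nothing more can be done
None
```

The job is handed in, with no verdict shown: all three loaves lie flat in the bay, the door is fully shut and the catch was swung down after it, with the bun, jam jar, mug and tongs never touched.

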